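# Zero the saw's length counter and shut its cover

### The job

The length counter on the saw table stands open. Turn its reset knob anticlockwise all the way back to its zero stop, then lower the hinged cover gently, without slamming it, until it lies fully shut over the counter. Leave the things standing round it where they are.

Things in the scene. Friction and masses are not known exactly. Their poses are not given: they have to be found in the camera images.
- counter_case: Length counter: grey metal console bolted down; head 184 mm wide, 160 mm down the slope. Origin on the table under the middle of its rim; x to its back, y left, z up. Rim and panel slope down 25 deg to the front (-x): the panel's normal leans 25 deg to -x. The panel lies 46 mm below the rim along that normal; walls 8 mm thick. Rim height: 97 mm at the front, 165 mm at the back.
- knob_grip (a point): Middle of the reset knob's grip bar, on the axis, 29 mm out from the panel, 90 mm down the slope from the hinge. Black disc, 60 mm wide, 9 mm high, with a bar 60 x 14 mm, 9 to 40 mm out from the panel: pinch across the 14 mm. Turns with the knob: z out of the panel, x along the bar to its pointer end (white line), which points straight up the slope at zero.
- reset_knob (a joint): Angle of the reset knob, rad: 0 at the firm zero stop, growing clockwise as seen looking at the panel; anticlockwise brings it back to 0. Starts 2.0 to 3.3 from zero; stays where it is left (friction about 0.12 N m).
- lid_hinge (a point): Middle of the cover's hinge line, at the back (upper) rim of the case, 72.5 mm behind the case's origin and 165 mm up; the hinge axis runs along the case's y.
- lid_edge (a point): Middle of the cover's free edge, half-way through its thickness, 166 mm from the hinge. The cover is a flat grey plate, 184 mm wide, 6 mm thick; a 15 mm steel tab past the edge is only for show. x points from the free edge to the hinge, z out of the cover's outer face.
- cover_lid (a joint): Angle of the cover, rad: 0 shut on the rim, growing as it opens; starts standing open, roughly upright, at 1.95 to 2.25. The hinge is stiff and the cover stays where it is left; about 2 to 5 N at its free edge moves it. Push it over from behind and press down on its outer face.
- tape_measure: Bystander: yellow and black tape measure, 36 x 94 x 69 mm, loose; origin at the centre of its underside.
- push_block: Bystander: wooden push block with raised handle, 70 x 160 x 67 mm, loose; origin at the centre of its underside.
- wedge_block: Bystander: wooden block, 50 x 124 x 50 mm, loose; origin at the centre of its underside.

How it is judged:
By the outcome, as a careful person would: the job done as asked, in the order asked, and still so for the second after the job is handed in, with the robot touching nothing.
It also fails if it takes over 72 s, if anything falls off the work surface, if the arm or the gripper's body presses on something with over 40 N, if the wrist force passes 120 N, or if a joint passes its speed limit or range.

### The arm

A 6-joint arm with a two-finger parallel gripper is mounted at the origin on the work surface; the furniture and walls round the work are solid. World frame = base frame: x ahead of the robot, y to its left, z up, the work surface at z = 0. Lengths are in m, angles in rad, forces in N, time in s.
With the tool pointing down it reaches from about 0.225 to 0.725 m from the base axis. Payload 3.1 kg.
Tool frame: the origin (TCP) lies at the very end of the fingers, on their centre line; the grasp point (between the pads) lies 19 mm behind it; x points along the fingers, y is the direction in which the jaws open and shut, and the axes are right-handed (so a half turn about x gives the same grasp; the last joint's range is limited). The gripper opens to 85 mm and grips with 20 to 120 N. Pads are 22 mm wide; open, the fingers measure 114 mm over their backs; the gripper's body (76 mm by 85 mm) begins 54 mm behind the grasp point. The pads swing forward as they close: fully open they stand 13 mm farther back than shut.
Start: joints at [-1.363, 0.048, 0.099, 1.622, 0, 1.443], TCP at [0.173, -0.496, 0.231] pointing down, gripper open.
Joint ranges: [-2.91, 2.91], [-0.99, 1.94], [-1.21, 1.42], [-2.12, 2.29], [-1.49, 1.47], [-3.14, 3.14]. Speed limits (rad/s): [2.79, 2.79, 3.14, 3.14, 3.14, 3.14].

### API

Orientations are given as a rotation vector (axis times angle).
In Python, from rig import r gives the robot as it stands. The module is installed in compiled form; this text tells all that it offers.
- The arm moves only by the tool send_rows, never from a script. Its argument "commands" is one flat list of numbers, 4 for each row, row after row: the shift along the tool's x, y, z in mm, then the turn about the tool's x in rad. In form: [tx, ty, tz, turn, tx, ty, tz, turn, ...]. A call has 1 to 10 rows; each row shifts and turns the commanded pose from where the row before left it, along the tool's axes as they then stand; what a row does not reach is not made up. A row lasts 1/8 s, in which the tool goes at most 62.5 mm and 10.7 degrees, less where a joint would pass 70% of its speed; a pose out of reach is approached as far as the arm can. A call is refused whole if a number of a shift passes 62.5 or a number of a turn 0.188, either way. A call with a gripper value outside its range is refused whole. "hand" is the closure, from -1 (fully open) to 1 (shut), set as the call begins (left out, the last holds). The fingers move at their own pace and stop on an object; "grip_force" is the grip in N (left out, the last holds). Time passes only in rows, so rows that do not move let the fingers close. It gives the time, the measured TCP pose, the force and the opening at its end, in the units of the state.
- r.get_obs(): the state, without advancing time (a new reading comes with each control period).
- r.snapshot(name): name is "side" or "top"; returns the picture (480x640x3 uint8, red, green, blue); there is no depth.
- r.get_calibration(name): a dict with "fx", "fy", "cx", "cy" (pixels), "rvec" (rotation vector, rad) and "tvec" (3), from world to camera coordinates, as OpenCV has them. Camera axes: x right, y down, z forward; pixel columns grow to the right and rows downward; lengths in m; the calibration is good to about 2 mm. A picture is of the moment at which its call begins. get_calibration takes no time and is no camera call.
- r.hand_in(): hands the job in, once; it reports no verdict.
Trained networks look in the newest picture that a camera, given by its name, has taken for a name from the list of things; names that differ only in an ending like _2 or _b are one class to them, and where a whole thing is asked for, a point or a joint stands for the part that bears it (a point fixed in the world has none). Each returns a list of dicts, best first, with "confidence" (0 to 1); they miss things now and then, are a little off and sometimes report something else, mostly with a low value. They report only what shows in the picture. A call takes as long as a camera call.
- r.find_in(thing, camera): "centre" ([x, y, z] in m, in the coordinates of the camera as it stood for that picture, good to about 4 mm: the middle of the surface that is visible of it).
- r.tip_of(thing, camera): "centre" ([x, y, z] in m, in the coordinates of the camera as it stood for that picture, good to about 4 mm: a listed point, or the origin of a listed thing).
The state is a dict: "clock": time; "qpos": joint angles; "qd": joint speeds; "effort": joint torques, N m; "tcp_pos": TCP position; "ee_rot": TCP orientation; "contact_force": force on the tool from outside, world axes, zero at the start; "ft_torque": the same for the moment, N m; "gripper_width": opening from 0.0 (shut) to 1.0 (fully open).
Only numpy, scipy, OpenCV 4.12 (cv2) and the standard library are available. Lean on these libraries where they do the work, as an engineer would, in place of code of your own. Each camera call takes 0.05 s, during which the arm holds its last target.

## Working session

There is one attempt and no reset: what is moved stays moved. The work goes in short steps, Python scripts to look and compute and a tool call to move; the robot and the scene stay as the last step left them, time stands still between calls to the robot, and variables do not carry over. Pictures are saved under pics/ and viewed, and the job is handed in when it is done.

Besides the shell and the picture viewer there is one more tool, called after "Request:" by a JSON object that holds its "name" and its "arguments". send_rows: Moves the arm, as the interface text tells. Its arguments: {"type":"object","properties":{"commands":{"type":"array"},"hand":{"type":"number"},"grip_force":{"type":"number"}},"required":["commands"]}

```bash
mkdir -p pics
cat > h.py <<'E'
import numpy as np, cv2
from scipy.spatial.transform import Rotation as R
from rig import r
def cal(n):
    c=r.get_calibration(n); Rm=R.from_rotvec(c["rvec"]).as_matrix(); t=np.array(c["tvec"])
    K=np.array([[c["fx"],0,c["cx"]],[0,c["fy"],c["cy"]],[0,0,1]]); return K,Rm,t
def toworld(n,p):
    K,Rm,t=cal(n); return Rm.T@(np.array(p)-t)
def proj(n,P):
    K,Rm,t=cal(n); p=K@(Rm@np.array(P)+t); return p[:2]/p[2]
def tri(uvs):
    A=[]
    for n,uv in uvs:
        K,Rm,t=cal(n); P=K@np.c_[Rm,t]
        A+= [uv[0]*P[2]-P[0], uv[1]*P[2]-P[1]]
    X=np.linalg.svd(np.array(A))[2][-1]; return X[:3]/X[3]
def snap(n,f):
    im=r.snapshot(n); cv2.imwrite("pics/"+f,cv2.cvtColor(im,cv2.COLOR_RGB2BGR)); return im
E
python3 - <<'E'
from h import *
for n in("side","top"): snap(n,n+"0.png"); K,Rm,t=cal(n); print(n,(-Rm.T@t).round(3),K[0,0],Rm[2].round(2))
o=r.get_obs(); print({k:np.round(v,3) for k,v in o.items()})
for n in("side","top"):
  for th in["counter_case","knob_grip","lid_hinge","lid_edge","tape_measure","push_block","wedge_block"]:
    for d in r.tip_of(th,n)[:2]: print(n,th,round(d["confidence"],2),toworld(n,d["centre"]).round(4), proj(n,toworld(n,d["centre"])).round(0))
E
```

```text
side [0.479 0.795 0.435] 451.52187612184775 [ 0.13 -0.92 -0.36]
top [0.502 0.034 1.285] 520.7005101542409 [ 0.09 -0.02 -1.  ]
{'clock': np.float64(0.1), 'qpos': array([-1.363,  0.049,  0.098,  1.622,  0.   ,  1.443]), 'qd': array([-0.003, -0.003,  0.004,  0.   ,  0.001, -0.   ]), 'effort': array([ 3.0000e-03, -3.3985e+01,  3.2094e+01,  1.6000e-02, -0.0000e+00,
       -0.0000e+00]), 'tcp_pos': array([ 0.173, -0.495,  0.23 ]), 'ee_rot': array([ 2.04 ,  0.348, -2.04 ]), 'contact_force': array([ 0.356, -0.687, -0.078]), 'ft_torque': array([-0.039, -0.001,  0.011]), 'gripper_width': np.float64(0.996)}
side counter_case 0.76 [ 5.400e-01 -1.124e-01  4.000e-04] [354. 274.]
side knob_grip 0.63 [ 0.5397 -0.1087  0.1112] [356. 228.]
side lid_hinge 0.56 [ 0.6069 -0.1309  0.1659] [327. 198.]
side lid_edge 0.79 [ 0.6102 -0.1337  0.3317] [328. 119.]
side tape_measure 0.9 [ 0.4316 -0.2601  0.0028] [403. 252.]
side push_block 0.97 [0.6428 0.0498 0.0014] [293. 305.]
top counter_case 0.91 [ 0.5385 -0.1116  0.0015] [374. 280.]
top knob_grip 0.67 [ 0.5407 -0.1165  0.1097] [382. 277.]
top lid_hinge 0.89 [ 0.6094 -0.1317  0.1629] [392. 245.]
top lid_edge 0.76 [ 0.6098 -0.1279  0.3282] [403. 236.]
top tape_measure 0.8 [ 4.296e-01 -2.581e-01 -3.000e-04] [434. 325.]
top push_block 0.81 [6.41e-01 5.04e-02 3.00e-04] [309. 238.]
top wedge_block 0.79 [ 6.012e-01 -3.246e-01 -2.000e-04] [460. 255.]
```

View pics/side0.png

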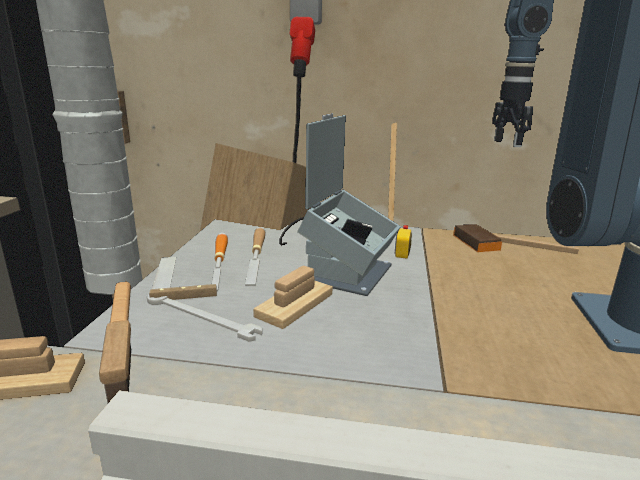

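View pics/top0.png

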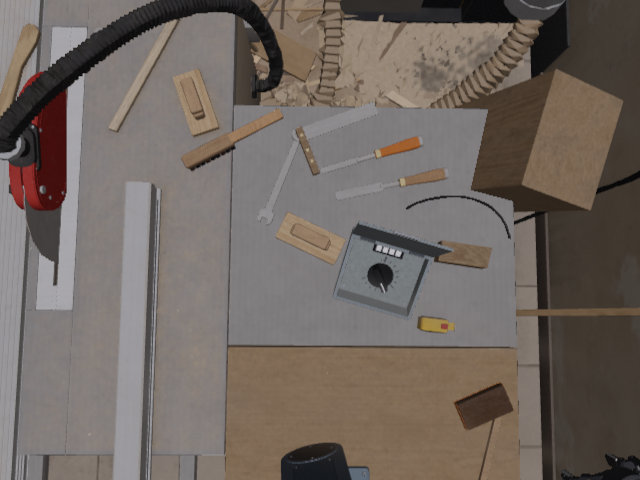

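```bash
cat >> h.py <<'E'
def case(o,yaw,P):  # case frame -> world
    c,s=np.cos(yaw),np.sin(yaw); P=np.atleast_2d(P); return np.c_[o[0]+c*P[:,0]-s*P[:,1], o[1]+s*P[:,0]+c*P[:,1], P[:,2]]
S,C=np.sin(np.radians(25)),np.cos(np.radians(25))
def panel(d,y,out): # d down slope from hinge, out from panel -> case frame
    return [0.0725-C*d-S*(out-.046), y, .165-S*d+C*(out-.046)]
E
python3 - <<'E'
from h import *
from scipy.optimize import least_squares
print(R.from_rotvec(r.get_obs()["ee_rot"]).as_matrix().round(3))
pts={"counter_case":[0,0,0],"knob_grip":panel(.09,0,.029),"lid_hinge":[.0725,0,.165]}
obs=[]
for k in range(2):
  for n in("side","top"):
    r.snapshot(n)
    for th in pts:
      for d in r.tip_of(th,n)[:1]:
        if d["confidence"]>.4: obs.append((pts[th],toworld(n,d["centre"])))
f=lambda p: np.concatenate([(case(p[:2],p[2],a)[0]-b) for a,b in obs])
s=least_squares(f,[.54,-.11,-.27],loss="soft_l1",f_scale=.004); print(s.x, s.fun.reshape(-1,3).round(4))
o=s.x
for n in("side","top"):
  im=cv2.imread(f"pics/{n}0.png")
  big=cv2.resize(im,None,fx=4,fy=4,interpolation=cv2.INTER_CUBIC)
  for y in(-.092,.092):
    for d in(0,.160):
      p=proj(n,case(o[:2],o[2],panel(d,y,.046))[0]); cv2.circle(big,tuple(int(v*4+2) for v in p),4,(0,0,255),1)
  for P in(panel(.09,0,.040),panel(.09,0,.009)):
      p=proj(n,case(o[:2],o[2],P)[0]); cv2.circle(big,tuple(int(v*4+2) for v in p),4,(0,255,0),1)
  u,v=proj(n,case(o[:2],o[2],panel(.08,0,.04))[0]); u=int(4*u);v=int(4*v)
  cv2.imwrite(f"pics/{n}0c.png",big[max(0,v-300):v+300,max(0,u-380):u+380])
# rectified knob at out=.040 plane
im=cv2.imread("pics/top0.png")
q=[(-.05,-.05),(-.05,.05),(.05,.05),(.05,-.05)] # (up slope, left)
src=np.float32([proj("top",case(o[:2],o[2],panel(.09-a,b,.040))[0]) for a,b in q])
dst=np.float32([(300-b*5000,300-a*5000) for a,b in q])
cv2.imwrite("pics/knob0.png",cv2.warpPerspective(im,cv2.getPerspectiveTransform(src,dst),(600,600)))
E
```

```text
[[ 0.     0.33  -0.944]
 [-0.    -0.944 -0.33 ]
 [-1.     0.     0.   ]]
[ 0.53999308 -0.111789   -0.29377403] [[ 0.0004 -0.0027 -0.    ]
 [-0.0026  0.0001  0.0004]
 [ 0.0017  0.0002 -0.0021]
 [-0.0002  0.0008 -0.001 ]
 [-0.0007  0.0065  0.0012]
 [ 0.0014 -0.002   0.0057]
 [ 0.0004 -0.0023 -0.0002]
 [-0.0004 -0.0029 -0.0022]
 [ 0.0007  0.0006 -0.003 ]
 [-0.0002  0.0007  0.0013]
 [-0.0008  0.0036 -0.0004]]
```

View pics/top0c.png

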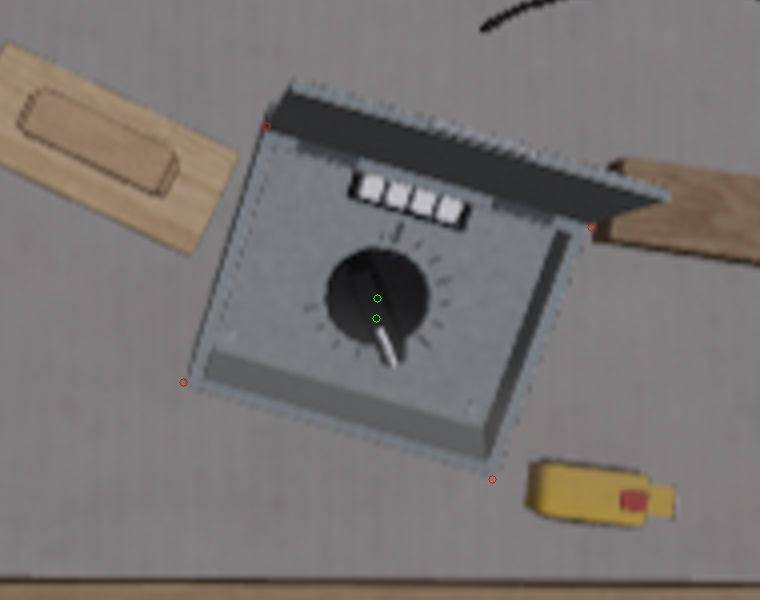

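View pics/side0c.png

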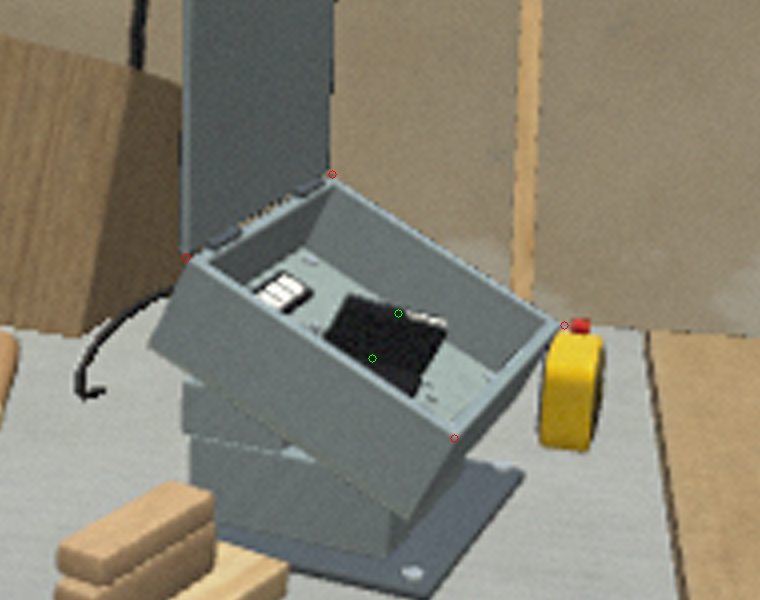

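View pics/knob0.png

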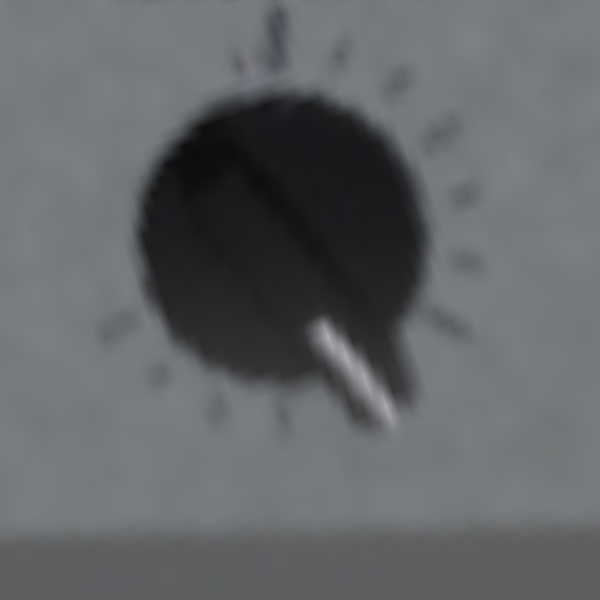

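Request:
{"name": "send_rows", "arguments": {"commands": [0,-24,-47,0,0,-24,-47,0,0,-24,-47,0,0,-24,-47,0,0,-24,-47,0,0,-24,-47,0,0,-24,-47,0,0,-24,-47,0,0,-24,-47,0,0,-24,-47,0], "hand": 0.25}}

```text
clock: 2.85
tcp_pos: [0.5388, -0.1128, 0.2314]
ee_rot: [2.04, 0.345, -2.039]
contact_force: [1.3, -1.2, -0.2]
gripper_width: 0.374
```

Request:
{"name": "send_rows", "arguments": {"commands": [0,0,0,-0.068,0,0,0,0]}}

```text
clock: 3.1
tcp_pos: [0.5379, -0.1135, 0.231]
ee_rot: [1.999, 0.41, -2.0]
contact_force: [-0.1, 0.3, -0.6]
gripper_width: 0.373
```

```bash
cat >> h.py <<'E'
O=np.array([.540,-.1118]); YAW=-.2938
def st():
    o=r.get_obs(); M=R.from_rotvec(o["ee_rot"]).as_matrix()
    print("t",round(float(o["clock"]),2),"tcp",o["tcp_pos"].round(4),"zyaw",np.degrees(np.arctan2(M[1,2],M[0,2])).round(1),"F",o["contact_force"].round(1),"T",o["ft_torque"].round(2),"open",round(float(o["gripper_width"])*85,1),"q",o["qpos"].round(2))
    return o,M
def todelta(target):
    o,M=st(); d=M.T@(np.array(target)-o["tcp_pos"]); print("tool delta mm",(d*1000).round(1))
E
python3 - <<'E'
from h import *
g=case(O,YAW,panel(.09,0,.029))[0]; print(g)
todelta([g[0],g[1],.106])
snap("top","top1.png")
E
```

```text
[ 0.5381975  -0.11125464  0.11155712]
t 3.1 tcp [ 0.5379 -0.1135  0.231 ] zyaw -156.8 F [-0.1  0.3 -0.6] T [0.04 0.02 0.01] open 31.7 q [-0.33  0.11  0.17  1.63 -0.    2.41]
tool delta mm [125.   -2.   -1.2]
```

Request:
{"name": "send_rows", "arguments": {"commands": [30,-2,-1,0,30,0,0,0,30,0,0,0,15,0,0,0,10,0,0,0,8,0,0,0,0,0,0,0]}}

```text
clock: 4.03
tcp_pos: [0.5378, -0.1121, 0.1084]
ee_rot: [2.0, 0.409, -1.999]
contact_force: [0.8, 0.2, 0.2]
gripper_width: 0.378
```

Run:
```python
from h import *
st()
for n in("top","side"):
  im=snap(n,n+"2.png"); u,v=proj(n,[.538,-.111,.12]).astype(int)
  cv2.imwrite(f"pics/{n}2c.png",cv2.cvtColor(cv2.resize(im[v-75:v+75,u-90:u+90],None,fx=4,fy=4,interpolation=cv2.INTER_CUBIC),cv2.COLOR_RGB2BGR))
```

```text
t 4.03 tcp [ 0.5378 -0.1121  0.1084] zyaw -156.9 F [0.8 0.2 0.2] T [-0.    0.06  0.05] open 32.1 q [-0.33  0.12 -0.07  1.38  0.    2.41]
```

View pics/side2c.png

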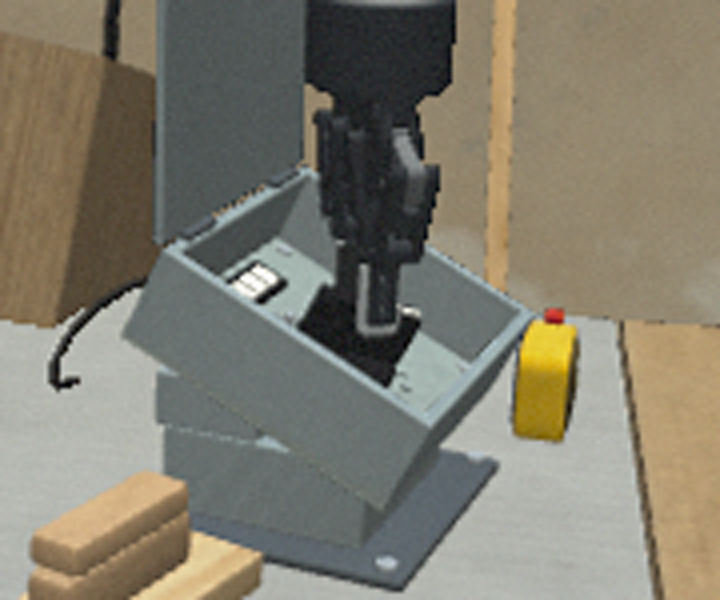

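View pics/top2c.png

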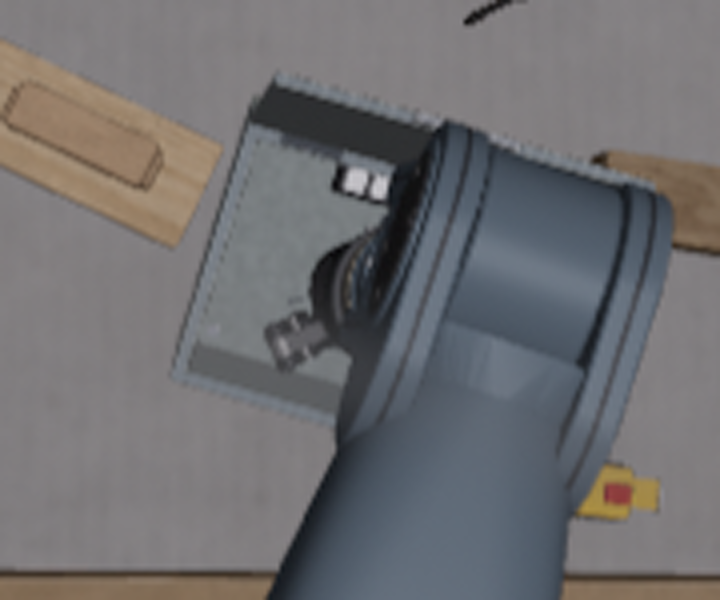

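Request:
{"name": "send_rows", "arguments": {"commands": [2,0,0,0,0,0,0,0,0,0,0,0,0,0,0,0], "hand": 1, "grip_force": 25}}

```text
clock: 4.62
tcp_pos: [0.5376, -0.1095, 0.108]
ee_rot: [2.001, 0.416, -1.999]
contact_force: [-2.8, 6.2, 5.5]
gripper_width: 0.194
```

Run:
```python
from h import *
st()
```

```text
t 4.62 tcp [ 0.5376 -0.1095  0.108 ] zyaw -156.8 F [-2.8  6.2  5.5] T [1.14 0.68 0.03] open 16.5 q [-0.33  0.12 -0.07  1.38  0.    2.41]
```

Request:
{"name": "send_rows", "arguments": {"commands": [0,0,0,-0.1,0,0,0,-0.1,0,0,0,-0.1,0,0,0,-0.1,0,0,0,0]}}

```text
clock: 5.25
tcp_pos: [0.5373, -0.1101, 0.1083]
ee_rot: [1.749, 0.746, -1.747]
contact_force: [-3.6, 5.9, 6.9]
gripper_width: 0.189
```

Run:
```python
from h import *
st()
im=snap("side","side3.png"); n="side"; u,v=proj(n,[.538,-.111,.12]).astype(int)
cv2.imwrite(f"pics/{n}3c.png",cv2.cvtColor(cv2.resize(im[v-50:v+50,u-60:u+60],None,fx=6,fy=6,interpolation=cv2.INTER_CUBIC),cv2.COLOR_RGB2BGR))
```

```text
t 5.25 tcp [ 0.5373 -0.1101  0.1083] zyaw -133.9 F [-3.6  5.9  6.9] T [ 0.69  0.72 -0.27] open 16.1 q [-0.33  0.12 -0.07  1.38  0.    2.01]
```

View pics/side3c.png

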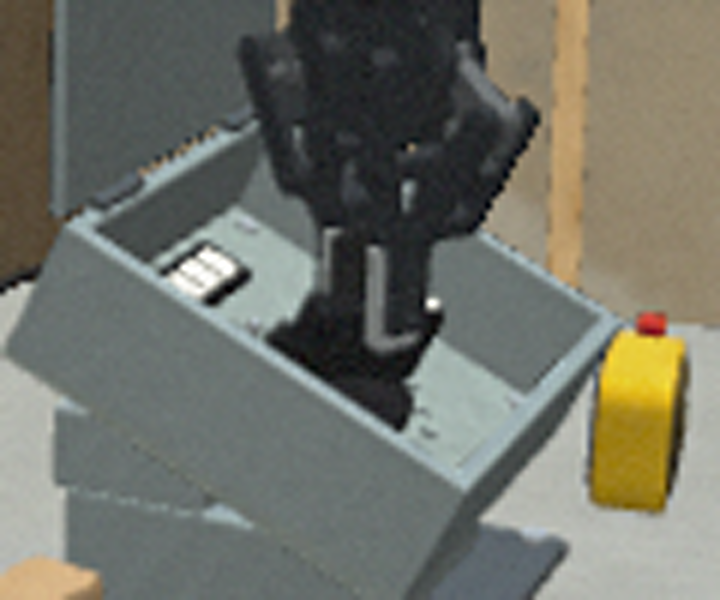

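Request:
{"name": "send_rows", "arguments": {"commands": [0,0,0,-0.1,0,0,0,-0.1,0,0,0,-0.1,0,0,0,-0.1,0,0,0,-0.1,0,0,0,-0.1,0,0,0,-0.1,0,0,0,-0.1,0,0,0,0]}}

```text
clock: 6.42
tcp_pos: [0.5373, -0.11, 0.1099]
ee_rot: [1.186, 1.227, -1.182]
contact_force: [-7.4, 6.3, 13.4]
gripper_width: 0.191
```

Run:
```python
from h import *
st()
im=snap("side","side4.png"); n="side"; u,v=proj(n,[.538,-.111,.12]).astype(int)
cv2.imwrite(f"pics/{n}4c.png",cv2.cvtColor(cv2.resize(im[v-50:v+50,u-60:u+60],None,fx=6,fy=6,interpolation=cv2.INTER_CUBIC),cv2.COLOR_RGB2BGR))
```

```text
t 6.42 tcp [ 0.5373 -0.11    0.1099] zyaw -88.0 F [-7.4  6.3 13.4] T [ 1.04  1.12 -0.09] open 16.3 q [-0.33  0.12 -0.07  1.39  0.    1.21]
```

View pics/side4c.png

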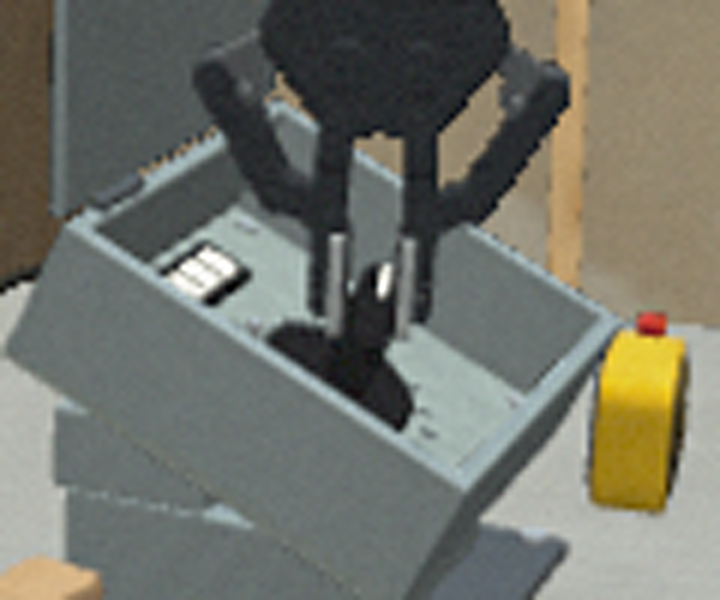

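Request:
{"name": "send_rows", "arguments": {"commands": [-2,0,0,-0.1,0,0,0,-0.1,0,0,0,-0.1,0,0,0,-0.1,0,0,0,-0.1,0,0,0,-0.1,0,0,0,-0.1,0,0,0,-0.1,0,0,0,0]}}

```text
clock: 7.6
tcp_pos: [0.5375, -0.1102, 0.1109]
ee_rot: [0.578, 1.493, -0.573]
contact_force: [-5.1, 4.7, 9.6]
gripper_width: 0.177
```

Run:
```python
from h import *
st()
im=snap("side","side5.png"); n="side"; u,v=proj(n,[.538,-.111,.12]).astype(int)
cv2.imwrite(f"pics/{n}5c.png",cv2.cvtColor(cv2.resize(im[v-50:v+50,u-60:u+60],None,fx=6,fy=6,interpolation=cv2.INTER_CUBIC),cv2.COLOR_RGB2BGR))
```

```text
t 7.6 tcp [ 0.5375 -0.1102  0.1109] zyaw -42.2 F [-5.1  4.7  9.6] T [1.12 0.91 0.02] open 15.0 q [-0.33  0.12 -0.07  1.39  0.    0.41]
```

View pics/side5c.png

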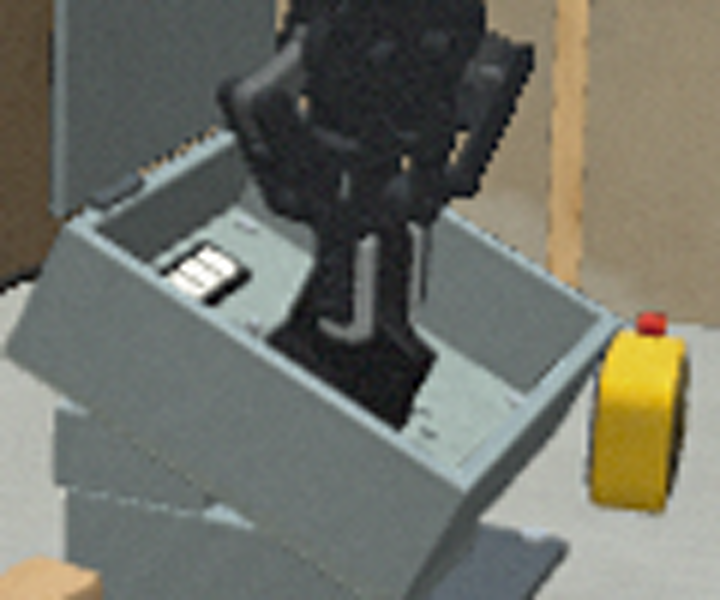

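Request:
{"name": "send_rows", "arguments": {"commands": [0,0,0,-0.1,0,0,0,-0.1,0,0,0,-0.1,2,0,0,-0.06,2,0,0,0,0,0,0,0]}}

```text
clock: 8.4
tcp_pos: [0.5381, -0.11, 0.1104]
ee_rot: [0.298, 1.547, -0.292]
contact_force: [-8.9, 7.0, 19.8]
gripper_width: 0.158
```

```bash
python3 -c "
from h import *
st()"
```

```text
t 8.4 tcp [ 0.5381 -0.11    0.1104] zyaw -21.6 F [-8.9  7.  19.8] T [ 1.55  1.72 -0.05] open 13.5 q [-0.33  0.11 -0.07  1.38  0.    0.05]
```

Request:
{"name": "send_rows", "arguments": {"commands": [0,0,0,-0.03,0,0,0,-0.03,0,0,0,0], "grip_force": 40}}

```text
clock: 8.78
tcp_pos: [0.5382, -0.11, 0.1104]
ee_rot: [0.251, 1.553, -0.246]
contact_force: [-8.6, 6.7, 20.4]
gripper_width: 0.15
```

```bash
python3 -c "
from h import *
st()"
```

```text
t 8.78 tcp [ 0.5382 -0.11    0.1104] zyaw -18.1 F [-8.6  6.7 20.4] T [ 1.41  1.64 -0.06] open 12.8 q [-0.33  0.11 -0.07  1.38  0.   -0.01]
```

Request:
{"name": "send_rows", "arguments": {"commands": [0,0,0,-0.03,0,0,0,-0.03,0,0,0,0]}}

```text
clock: 9.15
tcp_pos: [0.5383, -0.1101, 0.1103]
ee_rot: [0.204, 1.558, -0.2]
contact_force: [-8.6, 7.5, 20.5]
gripper_width: 0.146
```

```bash
python3 -c "
from h import *
st()"
```

```text
t 9.15 tcp [ 0.5383 -0.1101  0.1103] zyaw -14.8 F [-8.6  7.5 20.5] T [ 1.37  1.6  -0.32] open 12.4 q [-0.33  0.11 -0.07  1.38  0.   -0.07]
```

Request:
{"name": "send_rows", "arguments": {"commands": [0,0,0,-0.03,0,0,0,-0.03,0,0,0,0]}}

```text
clock: 9.52
tcp_pos: [0.5384, -0.1102, 0.1102]
ee_rot: [0.16, 1.561, -0.154]
contact_force: [-8.7, 6.5, 18.9]
gripper_width: 0.154
```

```bash
python3 -c "
from h import *
st()"
```

```text
t 9.53 tcp [ 0.5384 -0.1102  0.1102] zyaw -11.5 F [-8.7  6.5 18.9] T [ 1.54  1.51 -1.08] open 13.1 q [-0.33  0.11 -0.07  1.38  0.   -0.13]
```

Request:
{"name": "send_rows", "arguments": {"commands": [0,0,0,0,0,0,0,0,-10,0,0,0,-40,0,0,0,-50,0,0,0,-50,0,0,0,-50,0,0,0,-50,0,0,0,-20,0,0,0], "hand": 0.1}}

```text
clock: 10.65
tcp_pos: [0.5384, -0.1123, 0.3785]
ee_rot: [0.154, 1.559, -0.157]
contact_force: [-0.0, 0.6, -0.1]
gripper_width: 0.454
```

Run:
```python
from h import *
st()
im=snap("side","side6.png")
im=snap("top","top6.png")
for th in["lid_edge","lid_hinge","knob_grip"]:
  for n in("side","top"):
    for d in r.tip_of(th,n)[:1]: print(n,th,round(d["confidence"],2),toworld(n,d["centre"]).round(4))
```

```text
t 10.65 tcp [ 0.5384 -0.1123  0.3785] zyaw -11.3 F [-0.   0.6 -0.1] T [ 0.02  0.03 -0.01] open 38.6 q [-0.33  0.21  0.58  1.94 -0.   -0.13]
side lid_edge 0.85 [ 0.6124 -0.1306  0.332 ]
top lid_edge 0.57 [ 0.6088 -0.1322  0.3307]
side lid_hinge 0.65 [ 0.6081 -0.1317  0.1674]
top lid_hinge 0.85 [ 0.61   -0.131   0.1622]
side knob_grip 0.57 [ 0.5389 -0.1113  0.1105]
top knob_grip 0.84 [ 0.5412 -0.1152  0.1093]
```

View pics/side6.png

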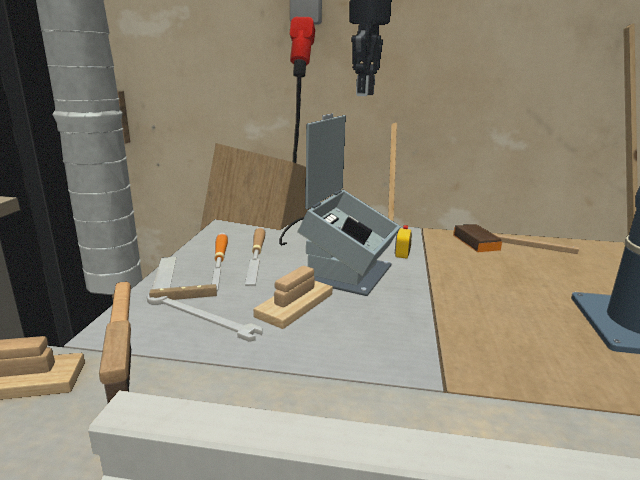

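View pics/top6.png

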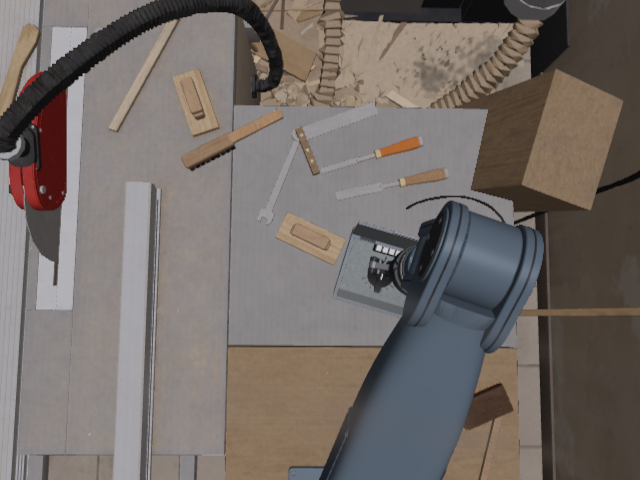

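Request:
{"name": "send_rows", "arguments": {"commands": [0,-50,0,0,0,-50,0,0,0,-50,0,0,0,-50,0,0,0,-20,0,0], "hand": 1}}

```text
clock: 11.68
tcp_pos: [0.4934, -0.33, 0.3723]
ee_rot: [0.159, 1.568, -0.156]
contact_force: [-0.0, 0.8, 0.4]
gripper_width: -0.005
```

Run:
```python
from h import *
st()
im=snap("side","side7.png")
im=snap("top","top7.png")
im=cv2.cvtColor(im,cv2.COLOR_RGB2BGR)
q=[(-.05,-.05),(-.05,.05),(.05,.05),(.05,-.05)]
src=np.float32([proj("top",case(O,YAW,panel(.09-a,b,.040))[0]) for a,b in q])
dst=np.float32([(300-b*5000,300-a*5000) for a,b in q])
k=cv2.warpPerspective(im,cv2.getPerspectiveTransform(src,dst),(600,600)); cv2.imwrite("pics/knob7.png",k)
```

```text
t 11.68 tcp [ 0.4934 -0.33    0.3723] zyaw -11.5 F [-0.   0.8  0.4] T [-0.01  0.03 -0.01] open -0.4 q [-0.7   0.35  0.74  1.96 -0.   -0.5 ]
```

View pics/knob7.png

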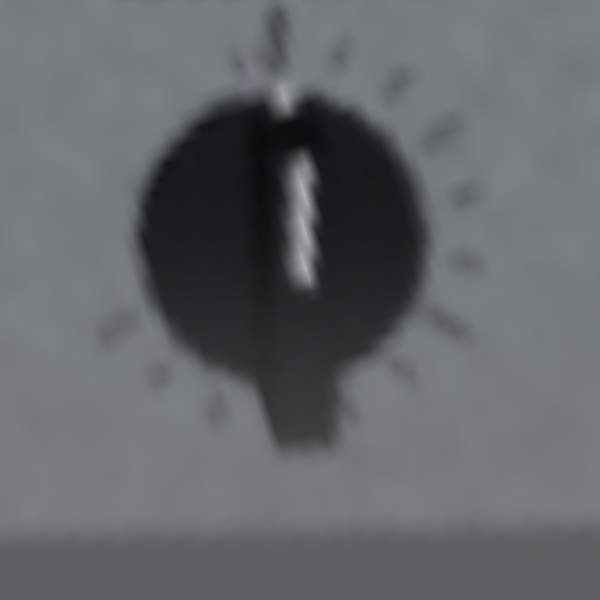

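View pics/top7.png

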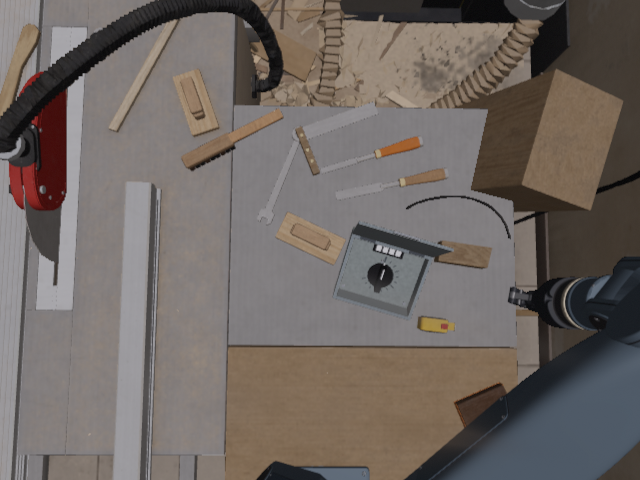

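Request:
{"name": "send_rows", "arguments": {"commands": [-5,36,20,0.03,-5,36,20,0.03,-5,36,20,0,0,36,20,0,0,36,20,0,0,36,20,0,0,0,0,0]}}

```text
clock: 12.65
tcp_pos: [0.6596, -0.1405, 0.3788]
ee_rot: [0.2, 1.567, -0.195]
contact_force: [0.2, -0.9, -0.1]
gripper_width: 0.001
```

Run:
```python
from h import *
todelta([.6525,-.143,.29])
im=snap("side","side8.png")
```

```text
t 12.65 tcp [ 0.6596 -0.1405  0.3788] zyaw -14.4 F [ 0.2 -0.9 -0.1] T [-0.05 -0.06  0.01] open 0.1 q [-0.31  0.79  1.41  2.2   0.   -0.06]
tool delta mm [88.8 -4.4 -5.8]
```

View pics/side8.png

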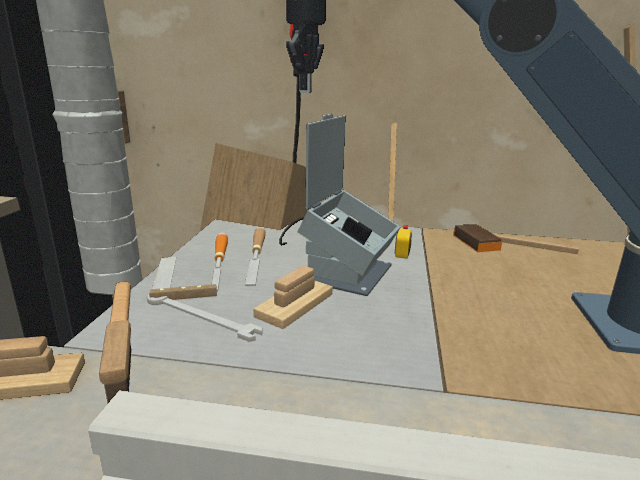

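Request:
{"name": "send_rows", "arguments": {"commands": [20,0,0,0,20,0,0,0,20,0,0,0,20,0,0,0,6,0,0,0,0,0,0,0]}}

```text
clock: 13.45
tcp_pos: [0.6584, -0.146, 0.3005]
ee_rot: [0.202, 1.554, -0.203]
contact_force: [0.4, 0.3, 0.2]
gripper_width: 0.001
```

Run:
```python
from h import *
st()
im=snap("side","side9.png")
im=cv2.cvtColor(im[20:260,200:520],cv2.COLOR_RGB2BGR); cv2.imwrite("pics/side9c.png",cv2.resize(im,None,fx=2.5,fy=2.5,interpolation=cv2.INTER_CUBIC))
```

```text
t 13.45 tcp [ 0.6584 -0.146   0.3005] zyaw -14.8 F [0.4 0.3 0.2] T [0.01 0.01 0.01] open 0.1 q [-0.32  0.52  0.81  1.86  0.   -0.06]
```

View pics/side9c.png

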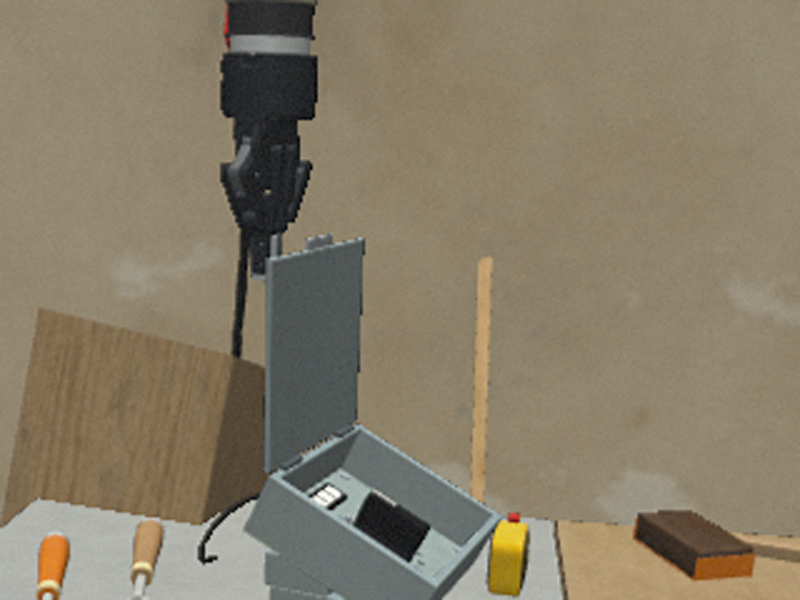

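```bash
cat > lid.py <<'E'
from h import *
H=np.array([.609,-.131,.165]); OFF=.006; S_=.14; HD=.011
def cur():
    o,M=st(); z=M[:,2]; d=o["tcp_pos"]-H; X=d@z; Y=d@M[:,1]; Z=d[2]
    print("X %.1f Y %.1f Z %.1f mm"%(X*1e3,Y*1e3,Z*1e3)); return X,Y,Z
def path(a,s=S_):
    a=np.radians(a)
    if a<=np.pi/2: return np.array([-s*np.sin(a)+OFF*np.cos(a)+HD, s*np.cos(a)+OFF*np.sin(a)])
    X=-s+HD; xc=X+HD; return np.array([X, xc*np.tan(a-np.pi/2)+OFF/np.cos(a-np.pi/2)])
def rows(a0,a1,n,s=S_):
    X,Y,Z=cur(); p=np.array([X,Z]); out=[]
    for k in range(1,n+1):
        q=path(a0+(a1-a0)*k/n,s); d=(q-p)*1e3; d=d.round(1); out.append([-d[1],0,d[0],0]); p=p+d/1e3
    print(out)
E
python3 - <<'E'
from lid import *
cur(); print(path(0)*1e3, path(10)*1e3)
E
```

```text
t 13.5 tcp [ 0.6587 -0.1461  0.3009] zyaw -14.8 F [ 0.6 -0.2  1.2] T [0.02 0.01 0.01] open 0.1 q [-0.32  0.52  0.81  1.86  0.   -0.06]
X 53.0 Y -1.9 Z 135.9 mm
[ 17. 140.] [ -7.40189836 138.91497449]
```

Request:
{"name": "send_rows", "arguments": {"commands": [0,0,-8,0,0,0,-8,0,0,0,-8,0,0,0,-5,0,0,0,-4,0,0,0,-4,0,0,0,-4,0,0,0,-4,0,0,0,-4,0]}}

```text
clock: 14.62
tcp_pos: [0.6114, -0.1333, 0.2988]
ee_rot: [0.202, 1.555, -0.202]
contact_force: [4.5, 0.6, 1.5]
gripper_width: 0.004
```

Run:
```python
from lid import *
cur()
snap("side","s10.png")
for d in r.tip_of("lid_edge","side")[:1]: print(d["confidence"],toworld("side",d["centre"])-H)
```

```text
t 14.62 tcp [ 0.6114 -0.1333  0.2988] zyaw -14.8 F [4.5 0.6 1.5] T [ 0.02 -0.78 -0.05] open 0.3 q [-0.32  0.35  0.59  1.8   0.   -0.06]
X 3.8 Y -1.6 Z 133.8 mm
0.73 [-0.01281528  0.00268586  0.1645578 ]
```

Run:
```python
from lid import *
rows(5.5,30,10,.136)
```

```text
t 14.72 tcp [ 0.6109 -0.1332  0.2987] zyaw -14.8 F [ 3.8 -0.4  1. ] T [ 0.05 -0.54 -0.04] open -0.3 q [-0.32  0.35  0.59  1.8   0.   -0.06]
X 3.1 Y -1.6 Z 133.7 mm
[[np.float64(-1.8), 0, np.float64(-4.9), 0], [np.float64(0.7), 0, np.float64(-5.8), 0], [np.float64(0.9), 0, np.float64(-5.7), 0], [np.float64(1.2), 0, np.float64(-5.8), 0], [np.float64(1.4), 0, np.float64(-5.6), 0], [np.float64(1.6), 0, np.float64(-5.6), 0], [np.float64(1.9), 0, np.float64(-5.5), 0], [np.float64(2.1), 0, np.float64(-5.4), 0], [np.float64(2.4), 0, np.float64(-5.3), 0], [np.float64(2.5), 0, np.float64(-5.3), 0]]
```

Request:
{"name": "send_rows", "arguments": {"commands": [0,0,-5,0,0,0,-6,0,0.5,0,-6,0,1,0,-6,0,1.5,0,-5.5,0,1.5,0,-5.5,0,2,0,-5.5,0,2,0,-5.5,0,2.5,0,-5.5,0,2.5,0,-5.5,0]}}

```text
clock: 15.98
tcp_pos: [0.5569, -0.119, 0.2849]
ee_rot: [0.202, 1.555, -0.202]
contact_force: [3.4, 0.2, -0.3]
gripper_width: -0.001
```

Run:
```python
from lid import *
snap("side","s11.png")
for d in r.tip_of("lid_edge","side")[:1]: e=toworld("side",d["centre"])-H; print(d["confidence"],e, np.degrees(np.arctan2(np.hypot(e[0],e[1]),e[2])))
rows(30,55,10,.138)
```

```text
0.81 [-0.07880274  0.02025492  0.14528491] 29.25022188453673
t 16.07 tcp [ 0.5561 -0.119   0.2848] zyaw -14.8 F [ 1.1  0.5 -0.3] T [ 0.04 -0.27 -0.03] open 0.2 q [-0.33  0.18  0.35  1.74  0.   -0.07]
X -53.7 Y -1.9 Z 119.8 mm
[[np.float64(0.2), 0, np.float64(-4.4), 0], [np.float64(3.1), 0, np.float64(-5.1), 0], [np.float64(3.3), 0, np.float64(-5.0), 0], [np.float64(3.6), 0, np.float64(-4.9), 0], [np.float64(3.8), 0, np.float64(-4.7), 0], [np.float64(3.9), 0, np.float64(-4.5), 0], [np.float64(4.2), 0, np.float64(-4.4), 0], [np.float64(4.4), 0, np.float64(-4.1), 0], [np.float64(4.5), 0, np.float64(-4.0), 0], [np.float64(4.7), 0, np.float64(-3.8), 0]]
```

Tracking well (29° measured against 30° planned); continuing the arc.

Request:
{"name": "send_rows", "arguments": {"commands": [1,0,-4.5,0,3,0,-5,0,3.5,0,-5,0,3.5,0,-5,0,4,0,-4.5,0,4,0,-4.5,0,4,0,-4.5,0,4.5,0,-4,0,4.5,0,-4,0,4.5,0,-4,0]}}

```text
clock: 17.32
tcp_pos: [0.5136, -0.1077, 0.2477]
ee_rot: [0.202, 1.556, -0.203]
contact_force: [1.3, 1.5, 2.4]
gripper_width: 0.002
```

Run:
```python
from lid import *
snap("side","s12.png")
for d in r.tip_of("lid_edge","side")[:1]: e=toworld("side",d["centre"])-H; print(d["confidence"],e, np.degrees(np.arctan2(np.hypot(e[0],e[1]),e[2])))
rows(55,78,10,.14)
```

```text
0.79 [-0.12936168  0.03617108  0.09985311] 53.37369813175284
t 17.43 tcp [ 0.5131 -0.1077  0.2472] zyaw -14.8 F [-0.1  0.5 -0. ] T [ 0.1  -0.03 -0.02] open 0.3 q [-0.33  0.05  0.13  1.65  0.   -0.08]
X -98.3 Y -1.9 Z 82.2 mm
[[np.float64(1.5), 0, np.float64(-5.2), 0], [np.float64(4.6), 0, np.float64(-3.2), 0], [np.float64(4.8), 0, np.float64(-2.9), 0], [np.float64(4.9), 0, np.float64(-2.8), 0], [np.float64(5.0), 0, np.float64(-2.6), 0], [np.float64(5.1), 0, np.float64(-2.3), 0], [np.float64(5.2), 0, np.float64(-2.2), 0], [np.float64(5.3), 0, np.float64(-1.9), 0], [np.float64(5.4), 0, np.float64(-1.7), 0], [np.float64(5.4), 0, np.float64(-1.6), 0]]
```

Request:
{"name": "send_rows", "arguments": {"commands": [2,0,-4,0,4.5,0,-3.5,0,5,0,-3,0,5,0,-3,0,5,0,-2.5,0,5,0,-2.5,0,5,0,-2,0,5,0,-2,0,5,0,-1.5,0,5,0,-1.5,0]}}

```text
clock: 18.68
tcp_pos: [0.489, -0.1012, 0.2011]
ee_rot: [0.202, 1.556, -0.203]
contact_force: [0.9, -1.1, 3.1]
gripper_width: -0.001
```

Run:
```python
from lid import *
im=snap("side","s13.png")
for d in r.tip_of("lid_edge","side")[:1]: e=toworld("side",d["centre"])-H; print(d["confidence"],e, np.degrees(np.arctan2(np.hypot(e[0],e[1]),e[2])))
rows(78,98,10,.14)
im=cv2.cvtColor(im[20:320,200:520],cv2.COLOR_RGB2BGR); cv2.imwrite("pics/s13c.png",cv2.resize(im,None,fx=2,fy=2,interpolation=cv2.INTER_CUBIC))
```

```text
0.83 [-0.15521937  0.04235186  0.04290956] 75.06704889342888
t 18.77 tcp [ 0.4887 -0.1011  0.2005] zyaw -14.8 F [ 0.4 -0.4  0.5] T [-0.01 -0.04 -0.03] open 0.1 q [-0.34 -0.03 -0.04  1.56  0.   -0.08]
X -123.8 Y -1.7 Z 35.5 mm
[[np.float64(5.3), 0, np.float64(-2.1), 0], [np.float64(4.8), 0, np.float64(-0.9), 0], [np.float64(4.8), 0, np.float64(-0.8), 0], [np.float64(4.9), 0, np.float64(-0.7), 0], [np.float64(4.8), 0, np.float64(-0.4), 0], [np.float64(4.9), 0, np.float64(-0.3), 0], [np.float64(4.1), 0, np.float64(-0.0), 0], [np.float64(4.1), 0, np.float64(-0.0), 0], [np.float64(4.2), 0, np.float64(-0.0), 0], [np.float64(4.1), 0, np.float64(-0.0), 0]]
```

View pics/s13c.png

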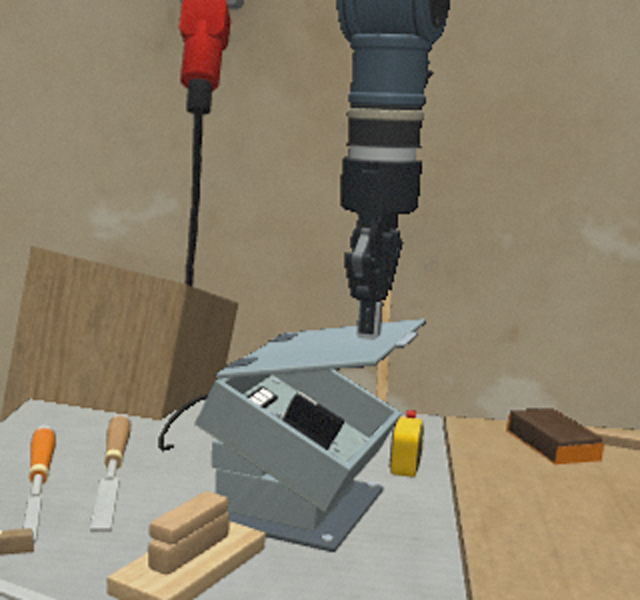

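The cover is about 15° above level, with the fingertips on its outer face near the free edge. Lowering continues.

Request:
{"name": "send_rows", "arguments": {"commands": [4,0,-1,0,4,0,-1,0,4,0,-1,0,4,0,-0.5,0,4,0,0,0,4,0,0,0,4,0,0,0,4,0,0,0,4,0,0,0,4,0,0,0]}}

```text
clock: 20.02
tcp_pos: [0.4862, -0.1005, 0.1611]
ee_rot: [0.202, 1.556, -0.203]
contact_force: [-2.0, 1.1, 3.1]
gripper_width: -0.002
```

Run:
```python
from lid import *
im=snap("side","s14.png")
for d in r.tip_of("lid_edge","side")[:1]: e=toworld("side",d["centre"])-H; print(d["confidence"],e, np.degrees(np.arctan2(np.hypot(e[0],e[1]),e[2])))
cur(); print(path(115)*1e3)
```

```text
0.78 [-0.15976497  0.04540782 -0.01028159] 93.54224961102331
t 20.12 tcp [ 0.4864 -0.1006  0.1607] zyaw -14.8 F [0.3 0.2 0. ] T [ 0.06  0.03 -0.05] open -0.0 q [-0.34 -0.04 -0.13  1.48  0.   -0.08]
X -126.3 Y -1.9 Z -4.3 mm
[-129.          -48.40403615]
```

Request:
{"name": "send_rows", "arguments": {"commands": [3,0,0,0,3,0,0,0,3,0,0,0,3,0,0,0,3,0,0,0,3,0,0,0,3,0,0,0,3,0,0,0,3,0,0,0,3,0,0,0]}}

```text
clock: 21.38
tcp_pos: [0.4864, -0.1006, 0.1312]
ee_rot: [0.202, 1.556, -0.203]
contact_force: [1.2, -0.5, 2.9]
gripper_width: -0.0
```

Request:
{"name": "send_rows", "arguments": {"commands": [2,0,0,0,2,0,0,0,1.5,0,0,0,1.5,0,0,0,1.5,0,0,0,1.5,0,0,0]}}

```text
clock: 22.12
tcp_pos: [0.4865, -0.1006, 0.1214]
ee_rot: [0.202, 1.556, -0.203]
contact_force: [0.7, 0.6, 3.5]
gripper_width: -0.001
```

Run:
```python
from lid import *
im=snap("side","s15.png")
for d in r.tip_of("lid_edge","side")[:1]: e=toworld("side",d["centre"])-H; print(d["confidence"],e, np.degrees(np.arctan2(np.hypot(e[0],e[1]),e[2])))
cur()
im=cv2.cvtColor(im[120:320,240:480],cv2.COLOR_RGB2BGR); cv2.imwrite("pics/s15c.png",cv2.resize(im,None,fx=3,fy=3,interpolation=cv2.INTER_CUBIC))
```

```text
0.73 [-0.14675255  0.04109407 -0.05768369] 110.73204420248128
t 22.23 tcp [ 0.4863 -0.1005  0.1211] zyaw -14.8 F [ 0.8 -0.5  2.9] T [-0.03 -0.14 -0.02] open -0.0 q [-0.34 -0.03 -0.2   1.4   0.   -0.08]
X -126.6 Y -1.8 Z -43.9 mm
```

View pics/s15c.png

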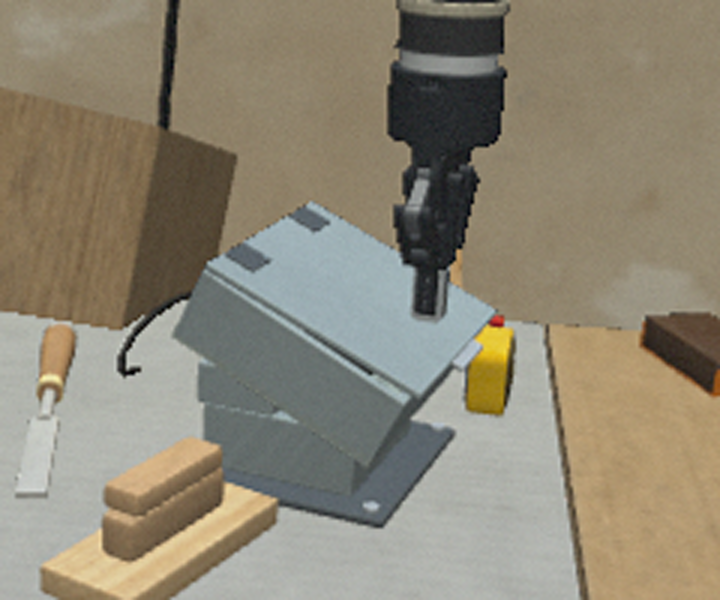

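A gap of a few mm is still visible at the front (crop ~(370,370)). Pressing on slowly.

Request:
{"name": "send_rows", "arguments": {"commands": [1,0,0,0,1,0,0,0,1,0,0,0,1,0,0,0,1,0,0,0,1,0,0,0]}}

```text
clock: 22.98
tcp_pos: [0.4866, -0.1006, 0.1159]
ee_rot: [0.202, 1.555, -0.203]
contact_force: [-0.1, 0.6, 8.0]
gripper_width: -0.001
```

Request:
{"name": "send_rows", "arguments": {"commands": [1,0,0,0,1,0,0,0,1,0,0,0]}}

```text
clock: 23.35
tcp_pos: [0.4868, -0.1007, 0.1156]
ee_rot: [0.201, 1.554, -0.203]
contact_force: [-3.8, 1.4, 17.9]
gripper_width: 0.0
```

Request:
{"name": "send_rows", "arguments": {"commands": [1,0,0,0,1,0,0,0,0,0,0,0]}}

```text
clock: 23.72
tcp_pos: [0.4869, -0.1007, 0.1155]
ee_rot: [0.201, 1.553, -0.203]
contact_force: [-7.6, 2.3, 22.7]
gripper_width: -0.002
```

Request:
{"name": "send_rows", "arguments": {"commands": [-5,0,0,0,-10,0,0,0,-30,0,0,0,-40,0,0,0,-40,0,-20,0,-40,-40,-40,0,0,-50,-40,0,0,-50,-40,0,0,-50,0,0,0,0,0,0]}}

```text
clock: 24.98
tcp_pos: [0.3075, -0.2458, 0.2696]
ee_rot: [0.207, 1.557, -0.207]
contact_force: [1.2, 0.0, 0.1]
gripper_width: -0.001
```

Run:
```python
from lid import *
st()
for n in("side","top"):
  im=snap(n,n+"16.png")
  for th in["lid_edge","lid_hinge","tape_measure","push_block","wedge_block"]:
    for d in r.tip_of(th,n)[:1]: 
      w=toworld(n,d["centre"]); print(n,th,round(d["confidence"],2),w.round(4))
      if th=="lid_edge": e=w-H; print(np.degrees(np.arctan2(np.hypot(e[0],e[1]),e[2])))
  u,v=proj(n,[.54,-.112,.13]).astype(int)
  cv2.imwrite(f"pics/{n}16c.png",cv2.cvtColor(cv2.resize(im[v-65:v+85,u-100:u+100],None,fx=4,fy=4,interpolation=cv2.INTER_CUBIC),cv2.COLOR_RGB2BGR))
```

```text
t 24.98 tcp [ 0.3075 -0.2458  0.2696] zyaw -15.1 F [1.2 0.  0.1] T [ 0.03 -0.02 -0.01] open -0.1 q [-0.85 -0.28 -0.12  1.73  0.   -0.58]
side lid_edge 0.59 [ 0.4611 -0.0918  0.1   ]
113.03366464770528
side lid_hinge 0.78 [ 0.6083 -0.1328  0.167 ]
side tape_measure 0.66 [ 0.4279 -0.2622  0.0052]
side push_block 0.77 [ 0.6414  0.0483 -0.0011]
side wedge_block 0.16 [ 0.4286 -0.2593  0.0033]
top lid_edge 0.83 [ 0.46   -0.0896  0.0978]
113.4745948810888
top lid_hinge 0.65 [ 0.6088 -0.1306  0.1652]
top tape_measure 0.7 [ 0.431  -0.2556 -0.0009]
top push_block 0.96 [ 0.6419  0.0516 -0.0018]
top wedge_block 0.78 [ 0.604  -0.322  -0.0012]
```

View pics/side16c.png

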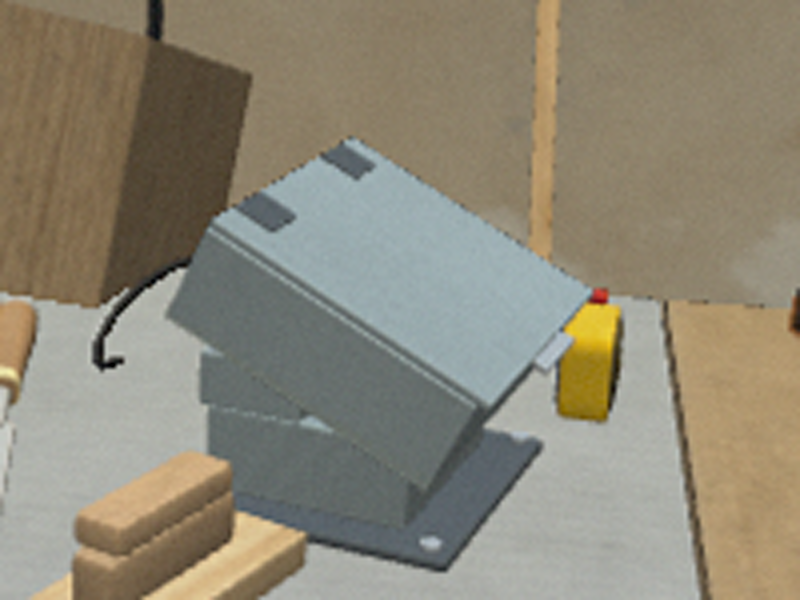

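View pics/top16c.png

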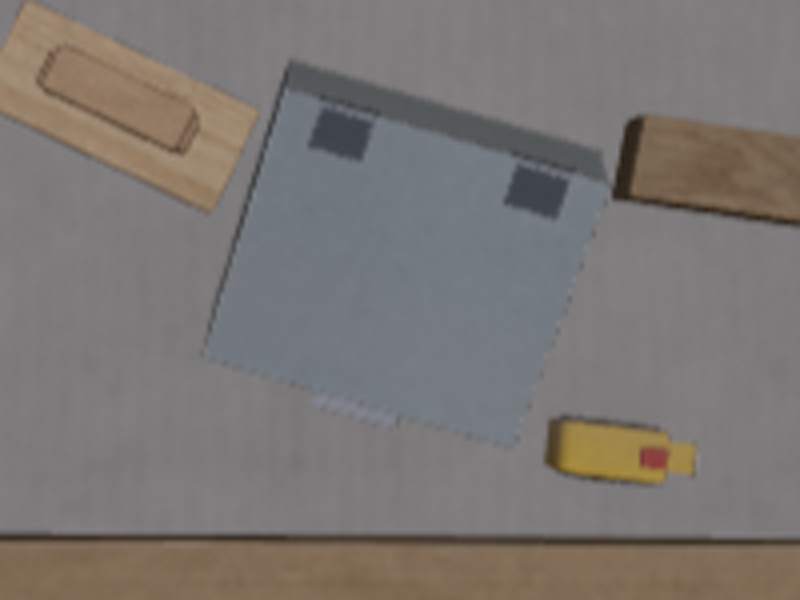

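```bash
python3 -c "
from h import *
st(); print(r.hand_in())"
```

```text
t 25.57 tcp [ 0.3094 -0.2434  0.2708] zyaw -14.7 F [ 0.1 -0.4  0. ] T [-0.03 -0.   -0.01] open -0.0 q [-0.84 -0.28 -0.12  1.73  0.   -0.58]
the job is handed in; nothing more can be done
None
```

The knob is back at its zero stop, the cover lies shut over the counter, and I handed the job in at 25.6 s of the 72 s allowed.

- **Knob:** I pinched the bar and turned it anticlockwise about 2.5 rad until I felt the stop. The torque there rose to about 1.1 N m and the jaws began to be pried open. The top view afterwards showed the white line pointing up the slope; it read about 2° left of my fitted axis. The front wall edge showed the same tilt, so I put that down to a small error in my estimate of the case's angle.
- **Cover:** I pushed it over from behind with closed fingers at about 3–6 mm per 1/8 s, slowing to 1 mm per 1/8 s at the end. I then pressed it down to about 23 N until it stopped moving.
- **Shut check:** The side and top views show no gap. The free edge measured 113.0° and 113.5° round from upright, against about 114° expected when shut, which is within the networks' error.
- **Bystanders:** The tape measure, push block and wedge block read where they started, within a few mm. The side camera's one report of the wedge block was wrong: low confidence, and placed on the tape measure. The top view shows the wedge block unmoved.
- **Forces:** The largest wrist force I read was about 24 N. The arm was clear of everything at hand-in.

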